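Draw the chest's slide bolt and hold its lid at 50 degrees

TASK

Draw the slide bolt on the wooden tool chest right back to its stop, away from the lid, then lift the lid by its steel bar handle and hold it open at 50 degrees from closed (the one long mark on the quadrant at the side), so that a lid stay can be fitted. The lid falls shut by itself, so finish with the gripper still on the handle, holding the lid still at that angle. Leave the tape measure, the castor and the spanner on the table where they are.

Things in the scene. Friction and masses are not known exactly. Their poses are not given: they have to be found in the camera images.
- tool_chest: Fixed wooden chest, 160 (x) x 240 (y) x 100 mm, origin at the centre of its underside, z up, front facing its own -x (roughly to the robot). The left part (y -0.037 to +0.119 m) is closed by the lid; the right part is a fixed deck, top at z = 0.109, level with the lid's top, with the slide bolt at x = -0.030.
- hinge_mid (a point): Middle of the lid's hinge line, which is parallel to the chest's y axis at its back: at (0.080, 0.041, 0.100) in the chest's frame.
- long_mark (a point): The long 50 degree mark on the thin metal quadrant on the chest's left side (y = +0.1225), 97 mm from the hinge line. The quadrant is an arc of radius 87 to 103 mm about the hinge line, with short marks every 10 degrees from 0 (closed) to 70. At 50 degrees the lid's underside at that edge meets this mark.
- chest_lid (a joint): Lid angle in rad about the hinge line: 0 closed (level), grows as the front edge rises, stop at 1.31; 50 degrees is 0.873. The lid is a 163 x 156 x 9 mm board, about 0.5 kg (0.35 to 0.7), its front edge 165 mm from the hinge line; it falls shut from every angle and cannot rise more than a few degrees while the bolt lies over it.
- lid_handle (a point): The lid's handle: round steel bar, 12 mm thick, 100 mm long, along its own y, parallel to the hinge. Point: the bar's middle; lid closed, at (-0.125, 0.041, 0.119) in the chest's frame, that is 205 mm before the hinge line and 19 mm above the lid's underside. 34 mm free between bar and lid edge; its two 9 mm brackets are 90 mm apart. The bar can turn between the fingers as the lid swings.
- bolt_top (a point): Centre of the top of the slide bolt's upright steel grip, 16 mm (chest's x) x 14 mm (chest's y), 165 mm above the table; the grip is free from 130 mm above the table upward; a keeper strap on its lid side is 129 mm high.
- slide_bolt (a joint): How far the bolt is drawn back, in m: 0 fully shot over the lid, 0.050 drawn back to its stop. It slides along the chest's -y (away from the lid, to the right seen from the front), with about 2 N of friction, and stays where it is left.
- tape_measure: Tape measure, 42 x 88 x 62 mm, origin under its centre; bystander, stays put.
- castor: Castor wheel in its fork, 55 x 75 x 84 mm, origin under its centre; bystander, stays put.
- spanner: Open-ended spanner lying flat, 217 x 61 x 8 mm, origin under its centre; bystander, stays put.

How it is judged (in metres and radians):
On the way, in this order (a step that is already met when the one before it is completed fails the run):
1. the bolt is drawn back to its stop while the lid is still down (value of joint slide_bolt above 0.044 m and value of joint chest_lid below 0.06 rad), for 0.2 s.
2. the lid is raised, held by its bar handle (value of joint chest_lid above 0.5 rad and contact force between the fingers and chest_lid above 1 N and distance between the grasp point and lid_handle below 0.06 m), for 0.2 s.
At the end, for the whole second after the job is handed in: The lid stands still (under 0.05 rad/s) at 50 degrees, 5 degrees either way (0.785 to 0.96 rad), with the fingers on it (more than 1 N) at the bar handle (grasp point within 60 mm of the bar's middle), and the bolt is still drawn back to within 6 mm of its stop (value of joint chest_lid between 0.785 and 0.96 rad and velocity of joint chest_lid between -0.05 and 0.05 rad/s and value of joint slide_bolt above 0.044 m and contact force between the fingers and chest_lid above 1 N and distance between the grasp point and lid_handle below 0.06 m); the arm keeps its last pose, push and grip.
It fails at once if the tape measure was shifted by more than 30 mm (distance of tape_measure from where it was at the start of the episode above 0.03 m).
It fails at once if the castor was shifted by more than 30 mm (distance of castor from where it was at the start of the episode above 0.03 m).
It fails at once if the spanner was shifted by more than 30 mm (distance of spanner from where it was at the start of the episode above 0.03 m).
It also fails if it takes over 43 s, if anything falls off the work surface, if the arm or the gripper's body presses on something with over 40 N, if the wrist force passes 120 N, or if a joint passes its speed limit or range.

ROBOT

A 6-joint arm with a two-finger parallel gripper is mounted at the origin on a cart in front of the work surface, level with it; the furniture and walls round the work are solid. World frame = base frame: x ahead of the robot, y to its left, z up, the work surface at z = 0. Lengths are in mm, angles in rad, forces in N, time in s.
With the tool pointing down it reaches from about 275 to 825 mm from the base axis. Payload 4.9 kg.
Tool frame: the origin (TCP) lies at the very end of the fingers, on their centre line; the grasp point (between the pads) lies 19 mm behind it; z points along the fingers, y is the direction in which the jaws open and shut (so a half turn about z gives the same grasp; the last joint's range is limited). The gripper opens to 85 mm and grips with 20 to 120 N. Pads are 22 mm wide; open, the fingers measure 114 mm over their backs; the gripper's body (76 mm by 85 mm) begins 54 mm behind the grasp point. The pads swing forward as they close: fully open they stand 13 mm farther back than shut.
Start: joints at [1.207, 0.326, -0.193, 1.052, 0, 1.437], TCP at [125.273, 535.561, 231.281] pointing down, gripper open.
Joint ranges: [-2.65, 2.65], [-0.97, 1.79], [-1.3, 1.35], [-1.93, 2.1], [-1.47, 1.37], [-3.14, 3.14]. Speed limits (rad/s): [2.57, 2.57, 3.14, 3.14, 3.14, 3.14].

INTERFACE

Orientations are given as [roll, pitch, yaw] about the fixed x, y, z axes, in that order (R = Rz(yaw) Ry(pitch) Rx(roll)).
In Python, from bench import bot, solve_ik, imaging gives the robot as it stands. Calls block until the motion is done:
- bot.move_ptp(position, orientation): joint-space move of the TCP to a pose.
- bot.movel(position, rot=None, max_speed=150, threshold=None): straight line of the TCP; rot=None keeps the orientation; max_speed is the mean speed in mm/s. With threshold (N) it stops when the force on the tool has changed by that much, and returns True; else False.
- bot.move_j(angles): joint-space move.
- bot.grip(opening, effort=None): opening from 0.0 (shut) to 1.0 (fully open); effort is the grip in N (None keeps the last); returns when the fingers have stopped.
- bot.dwell(seconds).
- solve_ik(position, orientation): joint angles nearest the present ones, or None.
- bot.get_state(): the state.
- imaging.capture(name): name is "scene" or "top" or "wrist"; returns the picture (384x512x3 uint8, blue, green, red); there is no depth.
- imaging.camera_model(name): a dict with "K" (3x3 intrinsics, pixels), "k1" (the pictures are not rectified: a ray, as slopes to the right and down, at radius r is drawn at 1 + k1 r^2 times it, then the intrinsics apply), "position" and "rotation" of the camera in the world. Camera axes: x right, y up, looking along -z (the intrinsics and any distortion apply to the point x, -y, -z); pixel columns grow to the right and rows downward; lengths in mm; the calibration is good to about 2 mm. A picture is of the moment at which its call begins: read the wrist's pose just before it. camera_model takes no time and is no camera call; for the wrist camera it gives the pose at the moment of the call.
A pose or a line that the arm cannot do raises bot.IKError and nothing moves.
- bot.sign_off(): hands the job in, once; it reports no verdict.
The state is a dict: "t": time; "qpos": joint angles; "joint_velocities": joint speeds; "effort": joint torques, N m; "tcp_pos": TCP position; "orientation": TCP orientation; "contact_force": force on the tool from outside, world axes, zero at the start; "wrist_torque": the same for the moment, N m; "opening": opening from 0.0 (shut) to 1.0 (fully open).
Only numpy, scipy, OpenCV 4.12 (cv2) and the standard library are available. Lean on these libraries where they do the work, as an engineer would, in place of code of your own. Each camera call takes 0.05 s, during which the arm holds its last target. There are 200 camera calls.

## Working session

There is one attempt and no reset: what is moved stays moved. The work goes in short steps, each a Python script; the robot and the scene stay as the last script left them, time stands still between calls to the robot, and variables do not carry over. Pictures are saved under pics/ and viewed, about 8 in all and at most 12, crops included, and the job is handed in when it is done.

```bash
mkdir -p pics; ls; python3 - <<'E'
from bench import bot, imaging
import cv2
for n in ("scene","top"):
    im=imaging.capture(n); cv2.imwrite(f"pics/{n}0.png",cv2.resize(im,(768,576),interpolation=cv2.INTER_CUBIC)); cv2.imwrite(f"pics/{n}_raw.png",im)
    print(n,imaging.camera_model(n))
print(bot.get_state())
E
```

```text
pics
scene {'K': array([[495.43672615,   0.        , 257.94676895],
       [  0.        , 495.43672615, 192.20205485],
       [  0.        ,   0.        ,   1.        ]]), 'k1': 0.04523029756310486, 'position': array([-235.06450905,  933.20549096,  595.36975854]), 'rotation': array([ 1.13198685, -0.01581201, -2.35878112])}
top {'K': array([[374.79054879,   0.        , 256.80289124],
       [  0.        , 374.79054879, 194.76300791],
       [  0.        ,   0.        ,   1.        ]]), 'k1': 0.010097623469851274, 'position': array([442.29166438, 247.74744832, 971.00389204]), 'rotation': array([ 0.02012006,  0.00599257, -1.55410262])}
{'t': 0.1, 'qpos': array([ 1.20683556e+00,  3.26854025e-01, -1.93486388e-01,  1.05203054e+00,
       -9.45047510e-06,  1.43658184e+00]), 'joint_velocities': array([ 0.00162248, -0.00115899,  0.00147818, -0.00042357, -0.00038469,
        0.00044982]), 'effort': array([ 1.91353742e-03, -4.44239652e+01,  2.63037264e+01,  7.92760053e-03,
       -1.83719050e-05, -1.91246464e-06]), 'tcp_pos': array([125.05928318, 535.04466701, 230.58777755]), 'orientation': array([-3.14003092e+00, -2.01338318e-04,  2.91184622e+00]), 'contact_force': array([ 0.19423446,  1.18790997, -0.27321304]), 'wrist_torque': array([-0.04148971, -0.02402537, -0.02687816]), 'opening': 1.000091923447558}
```

View pics/scene0.png

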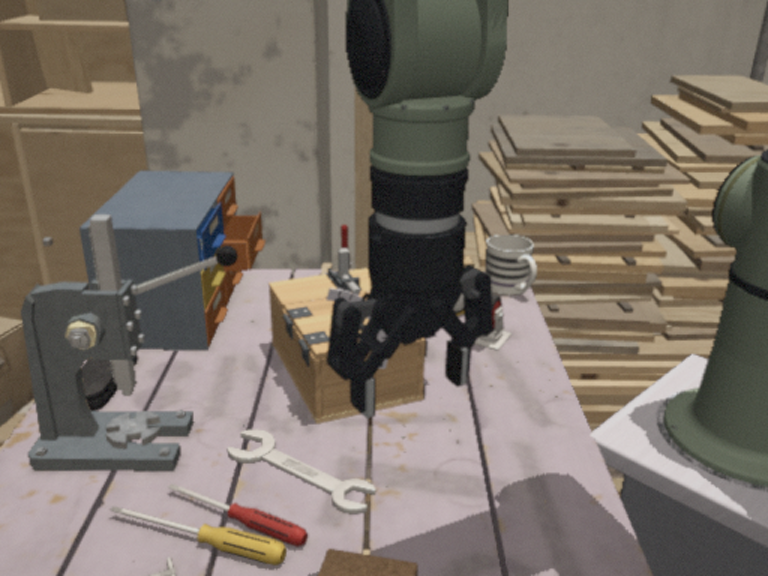

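View pics/top0.png

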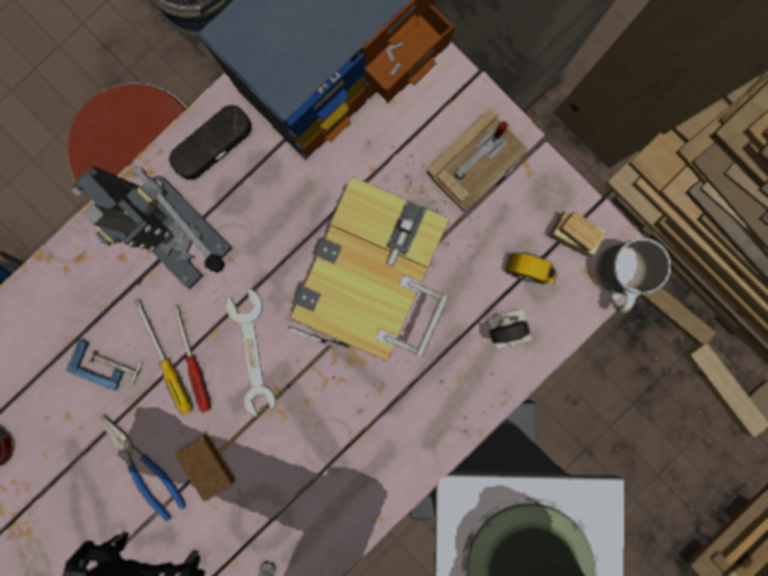

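The top view (768x576) shows the chest at about (370,265), with its hinges on the left and the handle bar at about (435,320). The bolt grip is at about (405,228), the tape measure at (530,267), the castor at (510,328) and the spanner at (250,350). The handle faces world -y, so chest x is roughly world +y. Next I'll zoom in for a fit.

```bash
python3 - <<'E'
import cv2
im=cv2.imread("pics/top_raw.png")[110:250,185:385]
cv2.imwrite("pics/crop1.png",cv2.resize(im,None,fx=4,fy=4,interpolation=cv2.INTER_CUBIC))
E
```

```text
(no output)
```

View pics/crop1.png

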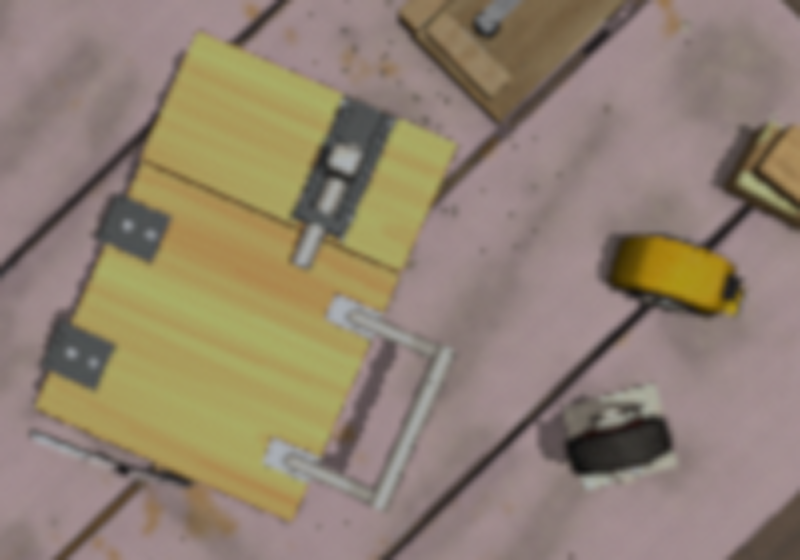

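Corners in the crop: deck back-right (197,32), deck front-right (456,145), lid front-left (294,519) and lid back-left (38,408). The bar ends are at (447,348) and (380,505), and the bolt top is at (345,158). I'll fit the chest pose to these.

```bash
cat > h.py <<'E'
import numpy as np
from scipy.spatial.transform import Rotation as R
def project(P,cm):
    p=(np.atleast_2d(P)-cm["position"])@R.from_euler("xyz",cm["rotation"]).as_matrix()
    s=np.c_[p[:,0],-p[:,1]]/-p[:,2:]
    s=s*(1+cm["k1"]*(s**2).sum(1,keepdims=True))
    return s@cm["K"][:2,:2].T+cm["K"][:2,2]
def chest(v,P):  # v: x,y,yaw ; P chest-frame mm
    return R.from_euler("z",v[2]).apply(np.atleast_2d(P))+[v[0],v[1],0]
E
python3 - <<'E'
import numpy as np
from bench import imaging, solve_ik
from scipy.optimize import least_squares
from h import *
cm=imaging.camera_model("top")
uv=(np.array([[197,32],[456,145],[294,519],[38,408],[447,348],[380,505],[345,158]])+.5)/4-.5+[185,110]
def pts(b): return np.array([[80,-120,109],[-80,-120,109],[-85,119,109],[78,119,109],[-125,-9,122],[-125,91,122],[-30,b,165.]])
f=lambda v:(project(chest(v,pts(v[3])),cm)-uv).ravel()
r=least_squares(f,[450,250,1.2,-80])
print(r.x,r.fun.round(2))
v=r.x
print("bolt",chest(v,[-30,v[3],165]),"bar",chest(v,[-125,41,119]))
# bystanders on table at approx height
def back(u,z):
    g=lambda q:(project([q[0],q[1],z],cm)-u).ravel()
    return least_squares(g,[400,200]).x
for n,u,z in (("tape",(675,275),62),("castor",(620,440),80)):
    print(n,back((np.array(u)+.5)/4-.5+[185,110],z))
E
```

```text
[497.30609557 280.63217845   1.17390419 -77.16428819] [ 0.49 -0.88 -0.73 -1.42  0.08  1.11 -0.82  0.28  0.71 -0.31 -0.24  0.96
  0.47  0.21]
bolt [[556.87553884 223.1360151  165.        ]] bar [[411.17391474 181.19753948 119.        ]]
tape [504.07192829  20.23255807]
castor [404.44949319  56.1129163 ]
```

```bash
cat >> h.py <<'E'
V=np.array([497.3,280.6,1.1739]); YB=-77.2
def ori(jaw, tilt=0):
    """tool down, jaws along chest-frame vector jaw; rpy candidates"""
    y=R.from_euler("z",V[2]).apply(jaw); z=np.array([0,0,-1.]); x=np.cross(y,z)
    m=R.from_matrix(np.c_[x,y,z])
    return [m.as_euler("xyz"),(m*R.from_euler("z",np.pi)).as_euler("xyz")]
E
python3 - <<'E'
from bench import bot, imaging, solve_ik
from h import *
import cv2
for j in ([0,1,0],[1,0,0]):
    for o in ori(j):
        for P in ([-30,YB,230],[-125,41,230],[-37,41,250]): 
            q=solve_ik(chest(V,P)[0],o); print(j,o.round(2),None if q is None else np.round(q,2))
q0=bot.get_state()["qpos"]
o=min(ori([0,1,0]),key=lambda o:abs(solve_ik(chest(V,[-30,YB,230])[0],o)[5]))
bot.move_ptp(chest(V,[-30,YB,230])[0],o)
cm=imaging.camera_model("wrist"); im=imaging.capture("wrist")
cv2.imwrite("pics/w1.png",im); s=bot.get_state(); print(s["t"],s["tcp_pos"])
print(project(chest(V,[[-30,YB,165],[-125,-9,122],[-125,91,122],[-80,-120,109]]),cm))
E
```

```text
[0, 1, 0] [-3.14  0.   -1.97] [ 0.26  0.42 -0.06  1.09  0.   -0.92]
[0, 1, 0] [-3.14  0.   -1.97] [ 0.25  0.14 -0.44  0.99  0.   -0.92]
[0, 1, 0] [-3.14  0.   -1.97] [ 0.39  0.25 -0.25  1.07  0.   -0.78]
[0, 1, 0] [3.14 0.   1.17] [ 0.26  0.42 -0.06  1.09  0.    2.23]
[0, 1, 0] [3.14 0.   1.17] [ 0.25  0.14 -0.44  0.99  0.    2.22]
[0, 1, 0] [3.14 0.   1.17] [ 0.39  0.25 -0.25  1.07  0.    2.36]
[1, 0, 0] [3.14 0.   2.74] [ 0.26  0.42 -0.06  1.09  0.    0.65]
[1, 0, 0] [3.14 0.   2.74] [ 0.25  0.14 -0.44  0.99  0.    0.65]
[1, 0, 0] [3.14 0.   2.74] [ 0.39  0.25 -0.25  1.07  0.    0.79]
[1, 0, 0] [ 3.14  0.   -0.4 ] [ 0.26  0.42 -0.06  1.09  0.   -2.49]
[1, 0, 0] [ 3.14  0.   -0.4 ] [ 0.25  0.14 -0.44  0.99  0.   -2.49]
[1, 0, 0] [ 3.14  0.   -0.4 ] [ 0.39  0.25 -0.25  1.07  0.   -2.36]
2.175 [556.54375863 223.76503432 230.03197629]
[[259.01867213 202.39967903]
 [351.11418679  61.67910108]
 [479.97531949  65.0274472 ]
 [206.99455244 120.62226859]]
```

View pics/w1.png

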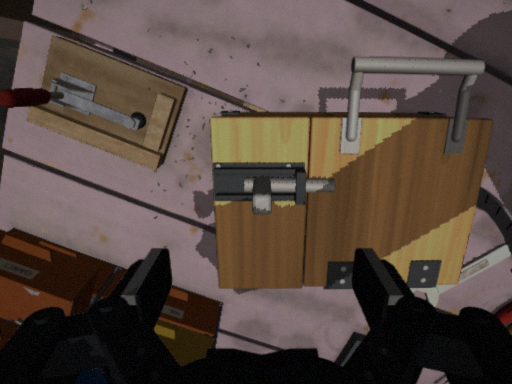

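The wrist view agrees with the fit. The bolt top is at (262,203) against (259,202) predicted, and the bar runs (352,66)–(483,68) against (351,62)–(480,65), so errors are at most 3 mm. Now I'll grip the bolt and draw it back.

```bash
python3 - <<'E'
from bench import bot, imaging
from h import *
import cv2
o=ori([0,1,0])[0]
print(bot.movel(chest(V,[-30,YB+1,139])[0],max_speed=100,threshold=10))
bot.grip(0.0,effort=30); s=bot.get_state(); print(s["opening"],s["contact_force"])
print("stop",bot.movel(chest(V,[-30,YB-56,139])[0],max_speed=40,threshold=14))
s=bot.get_state(); loc=R.from_euler("z",-V[2]).apply(s["tcp_pos"]-[V[0],V[1],0])
print(s["t"],loc,s["opening"],R.from_euler("z",-V[2]).apply(s["contact_force"]))
cv2.imwrite("pics/w2.png",imaging.capture("wrist"))
E
```

```text
False
0.15816381485465814 [ 0.38072774 -0.8788723   1.99672484]
stop True
4.8417 [ -29.93715583 -114.35288757  139.16751923] 0.15456706486419142 [0.25733073 1.61394468 5.41240732]
```

View pics/w2.png

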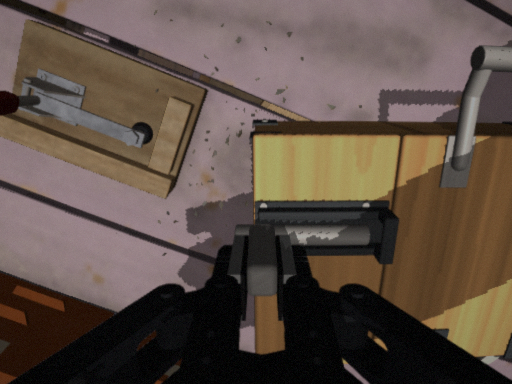

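The grip is in the jaws and has moved about 37 mm. The residual force is only 1.6 N, so this may be a false trigger. I'll keep drawing it back gently.

```bash
python3 - <<'E'
from bench import bot, imaging
from h import *
for y in (-120,-124,-127,-129,-131,-133):
    st=bot.movel(chest(V,[-30,y,139])[0],max_speed=25,threshold=20)
    s=bot.get_state(); f=lambda a:R.from_euler("z",-V[2]).apply(a).round(2)
    F=f(s["contact_force"])
    print(y,st,s["t"],f(s["tcp_pos"]-[V[0],V[1],0]),F)
    if st or abs(F[1])>15: break
E
```

```text
-120 True 5.175 [ -29.9  -114.37  139.2 ] [-0.34  3.52  4.87]
```

```bash
python3 - <<'E'
from bench import bot, imaging
from h import *
import cv2
f=lambda a:R.from_euler("z",-V[2]).apply(a).round(2)
st=bot.movel(chest(V,[-30,-118,139])[0],max_speed=15,threshold=32)
s=bot.get_state(); print(st,s["t"],f(s["tcp_pos"]-[V[0],V[1],0]),f(s["contact_force"]),s["opening"])
bot.grip(0.5); s=bot.get_state(); print(f(s["tcp_pos"]-[V[0],V[1],0]),f(s["contact_force"]))
bot.movel(chest(V,[-30,-114,240])[0],max_speed=150)
P=chest(V,[-125,41,215])[0]; bot.move_ptp(P,ori([1,0,0])[0]); bot.grip(0.36,effort=60)
cm=imaging.camera_model("wrist"); im=imaging.capture("wrist")
cv2.imwrite("pics/w3.png",im)
t=imaging.capture("top"); cv2.imwrite("pics/t3.png",t)
e=lambda b:project(chest(V,[-30,b,165]),imaging.camera_model("top"))[0]
print("bolt top px",e(-114),e(-127))
s=bot.get_state(); print(s["t"],f(s["tcp_pos"]-[V[0],V[1],0]))
print(project(chest(V,[[-125,-9,119],[-125,91,119],[-85,-37,109],[-85,119,109],[-30,-114,165],[-30,-127,165]]),cm).round(1))
both=np.vstack([im[:, :], cv2.resize(t[110:230,215:375],(512,384),interpolation=cv2.INTER_CUBIC)])
cv2.imwrite("pics/c3.png",np.hstack([cv2.resize(im,(400,300)),cv2.resize(t[110:230,215:375],(400,300),interpolation=cv2.INTER_CUBIC)]))
E
```

```text
False 5.65 [ -29.93 -114.63  139.14] [-0.93 13.11 12.06] 0.15465196744258908
[ -30.12 -118.66  138.67] [ 0.35 -0.58 -0.73]
bolt top px [278.218284   133.72546273] [280.63603217 128.22005006]
8.6667 [-124.93   40.89  214.96]
[[260.6 247.2]
 [260.4 127.3]
 [305.  269.2]
 [313.7  88.1]
 [374.6 384.6]
 [372.5 395.5]]
```

View pics/c3.png

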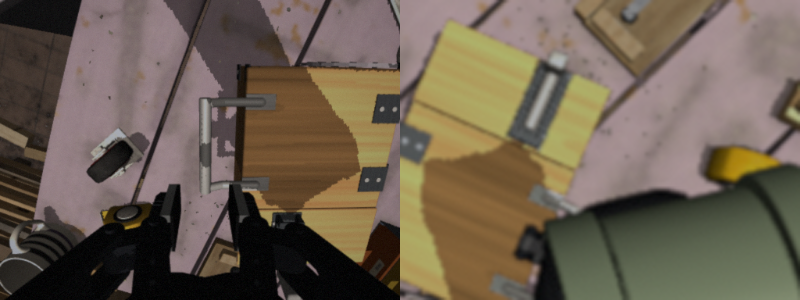

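Drawing stopped hard: with −118 commanded the grip held at −114.6 against 13 N. The top view shows the grip at the end of its plate and the lid clear. The bar appears about 2 mm toward chest +x of the fit, so I'll correct for that, then descend, grip, and do a short trial lift.

```bash
python3 - <<'E'
from bench import bot, imaging
from h import *
f=lambda a:R.from_euler("z",-V[2]).apply(a).round(2)
def rep(m):
    s=bot.get_state(); print(m,s["t"],f(s["tcp_pos"]-[V[0],V[1],0]),f(s["contact_force"]),round(s["opening"],3))
st=bot.movel(chest(V,[-123.5,41,101])[0],max_speed=80,threshold=12); rep(st)
if not st:
    bot.grip(0.0,effort=70); rep("grip")
    s=bot.get_state(); 
    # arc about hinge line (80,100); start from bar, 5.3 deg up
    a0=np.arctan2(19,205); r=np.hypot(19,205)
    for d in (4,8):
        b=a0+np.radians(d)
        bot.movel(chest(V,[80-r*np.cos(b)+.5,41,100+r*np.sin(b)-18])[0],max_speed=40,threshold=30); rep(d)
E
```

```text
False 10.2417 [-123.25   40.68  101.42] [0.28 0.07 0.47] 0.362
grip 10.5667 [-124.14   40.7   101.49] [-4.39  0.26  6.  ] 0.115
4 11.075 [-122.52   40.78  115.36] [ 0.21 -2.39 -3.75] 0.115
8 11.5833 [-119.76   40.82  129.7 ] [-0.99 -2.97 -1.36] 0.114
```

The bar is gripped and the load matches the lid's weight. I'll continue the arc.

```bash
python3 - <<'E'
from bench import bot, imaging
from h import *
import cv2
f=lambda a:R.from_euler("z",-V[2]).apply(a).round(2)
a0=np.arctan2(19,205); r=np.hypot(19,205)
for d in range(13,51,5) :
    b=a0+np.radians(d+ (2 if d==48 else 0))
    st=bot.movel(chest(V,[80-r*np.cos(b)+.5,41,100+r*np.sin(b)-18])[0],max_speed=45,threshold=40)
    s=bot.get_state(); print(d,st,round(s["t"],2),f(s["tcp_pos"]-[V[0],V[1],0]),f(s["contact_force"]),round(s["opening"],3))
    if st: break
bot.dwell(.3)
im=imaging.capture("scene"); cm=imaging.camera_model("scene"); cv2.imwrite("pics/s4.png",im)
cv2.imwrite("pics/t4.png",imaging.capture("top"))
def q(a): 
    a=np.radians(a); return chest(V,[80-97*np.cos(a),122.5,100+97*np.sin(a)])
for a in (0,40,50,60): print(a,project(q(a),cm))
for a in (45,50,55):
    t=np.radians(a); c=np.array([-np.cos(t),np.sin(t)]); n=np.array([np.sin(t),np.cos(t)])
    P=[[80+l*c[0]+h*n[0],119,100+l*c[1]+h*n[1]] for l,h in ((165,0),(165,9))]
    print("lid corner",a,project(chest(V,P),cm).round(1).tolist())
u=project(q(50),cm)[0].astype(int); x,y=max(u[0]-80,0),max(u[1]-70,0)
print(x,y); cv2.imwrite("pics/s4c.png",cv2.resize(im[y:y+120,x:x+160],None,fx=5,fy=5,interpolation=cv2.INTER_CUBIC))
E
```

```text
13 False 12.13 [-115.19   40.87  146.66] [-1.63 -3.37 -4.32] 0.114
18 False 12.68 [-109.17   40.88  163.46] [-4.23 -4.32 -1.43] 0.111
23 False 13.23 [-101.71   40.86  179.83] [-5.41 -2.79  1.52] 0.11
28 False 13.78 [-93.25  40.91 194.86] [-6.24 -4.57 -0.3 ] 0.112
33 False 14.33 [-83.3   40.92 209.74] [-9.73 -3.79  2.82] 0.112
38 False 14.88 [-72.08  40.9  223.84] [-12.39  -3.02   7.9 ] 0.114
43 False 15.43 [-60.14  40.93 236.14] [-13.24  -3.86   7.55] 0.108
48 False 16.14 [-40.18  40.85 253.54] [-16.56  -0.33  19.55] 0.108
0 [[255.7908838  230.73993644]]
40 [[245.45795272 204.88411283]]
50 [[239.70946372 200.32249613]]
60 [[232.92041328 196.88645755]]
lid corner 45 [[265.3, 175.6], [262.4, 173.0]]
lid corner 50 [[260.4, 171.7], [257.1, 169.4]]
lid corner 55 [[254.9, 168.3], [251.4, 166.3]]
159 130
```

View pics/s4c.png

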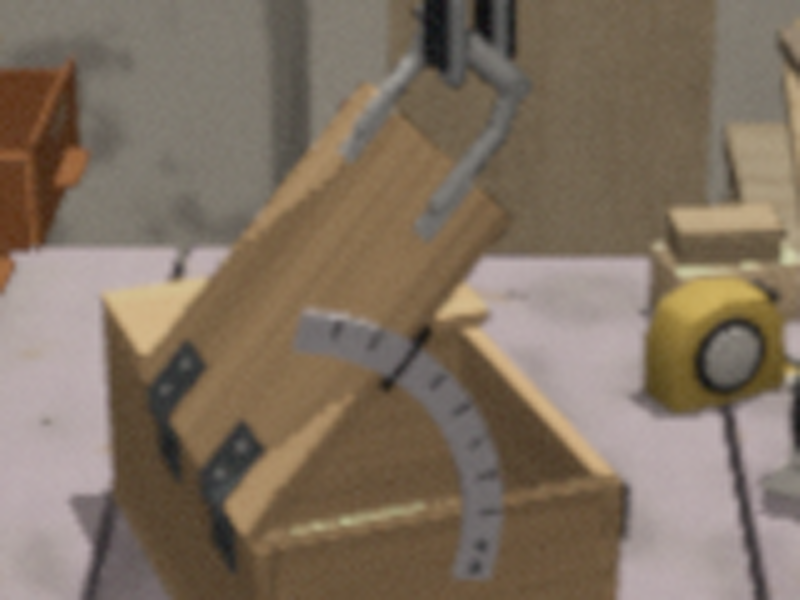

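The long mark is at (240,201) raw, where predicted. The lid's underside corner is at (261,172), against (260.4,171.7) predicted for 50°, so the lid is at about 49–50°. There is roughly 25 N of radial preload, so I'll ease outward by 1.5 mm, check that it holds still, and confirm with one last picture.

```bash
python3 - <<'E'
from bench import bot, imaging
from h import *
import cv2
f=lambda a:R.from_euler("z",-V[2]).apply(a).round(2)
b=np.arctan2(19,205)+np.radians(50)
s=bot.get_state(); p=s["tcp_pos"]+R.from_euler("z",V[2]).apply(1.5*np.array([-np.cos(b),0,np.sin(b)]))
bot.movel(p,max_speed=5)
for _ in range(3):
    bot.dwell(.5); s=bot.get_state(); print(round(s["t"],2),f(s["tcp_pos"]-[V[0],V[1],0]),f(s["contact_force"]),s["opening"])
im=imaging.capture("scene"); old=cv2.imread("pics/s4.png")
c=lambda i:cv2.resize(i[150:230,180:280],(400,320),interpolation=cv2.INTER_CUBIC)
t=imaging.capture("top"); cv2.imwrite("pics/t5.png",t)
cv2.imwrite("pics/s5.png",np.hstack([c(im),cv2.resize(t[110:238,215:375],(400,320),interpolation=cv2.INTER_CUBIC)]))
E
```

```text
18.31 [-40.14  40.97 253.92] [ 2.82 -4.52 -8.17] 0.10631390467008539
18.81 [-40.12  40.93 253.97] [ 3.57 -4.54 -7.88] 0.10845642672957305
19.31 [-40.12  40.96 253.95] [ 2.65 -4.82 -8.48] 0.1049272692170752
```

View pics/s5.png

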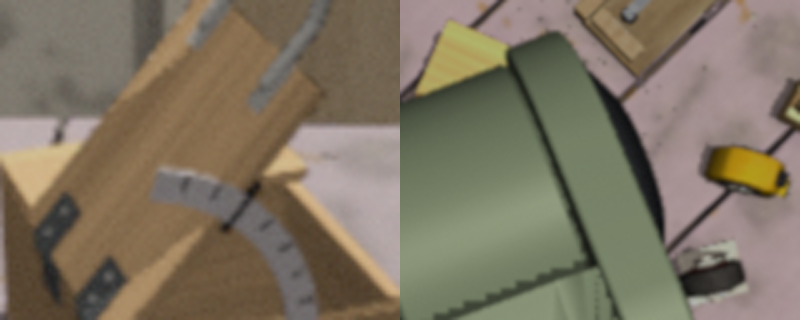

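The lid's underside edge meets the long mark. The corner at about (260.5,173) raw gives about 49–50°. The arm and forces are steady, and the tape measure and castor haven't moved. I'm handing in.

```bash
python3 -c "
from bench import bot
print(bot.get_state()['t']); bot.sign_off()"
```

```text
19.4083
the job is handed in; nothing more can be done
```

I drew the bolt back to its stop, lifted the lid by its bar handle to about 50°, and handed the job in at 19.4 s with the gripper still holding the bar. No verdict is reported.

- **Lid angle:** the scene picture shows the lid's underside edge at the long mark. The lid corner is within about 1.5 pixels of where 50° puts it, which I read as 49–50°.
- **Stillness:** over the last second before handing in, the tool moved less than 0.1 mm, with a steady load of about 10 N. I did not read the lid's speed directly.
- **Bolt:** it stopped hard after about 37 mm of travel, not the full 50 mm. It held against a further push of about 13 N, and a top view showed its grip at the end of its plate and clear of the lid. I took this to mean it started about 12 mm drawn, which I could not confirm. The arm hid the bolt in the last top view, but nothing touched it after that earlier check.
- **Bystanders:** the tape measure and castor look unmoved. I did not re-check the spanner, but the arm stayed well above the table and did not work near it.
- **Disagreements:** the camera fit was off by up to about 3 mm, so I shifted the bar grasp by 1.5 mm. The lift also built up about 25 N of pull along the lid, which I eased by 1.5 mm before handing in.

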